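# Clamp a beech round in a V-fence drilling jig

## Robot

A 7-joint arm with a two-finger parallel gripper is mounted at the origin on the work surface. World frame = base frame: x ahead of the robot, y to its left, z up, the work surface at z = 0. Lengths are in m, angles in rad, forces in N, time in s.
With the tool pointing down it reaches from about 0.425 to 0.825 m from the base axis. Payload 3.6 kg.
Tool frame: the origin (TCP) lies between the finger pads; the fingertips stand 8 mm ahead of it and the grasp point (between the pads) lies 11 mm behind it; z points along the fingers, y is the line along which they close (so a half turn about z gives the same grasp; the last joint's range is limited). The gripper opens to 85 mm and grips with 20 to 120 N. Pads are 22 mm wide; open, the fingers measure 114 mm over their backs; the gripper's body (76 mm by 85 mm) begins 54 mm behind the grasp point. The pads swing forward as they close: fully open they stand 13 mm farther back than shut.
Start: joints at [1.192, 0.615, -0.013, 1.423, 0.008, 1.103, -0.04], TCP at [0.224, -0.61, 0.239] pointing down, gripper open.
Joint ranges: [-3.12, 3.12], [-0.3, 2.06], [-1.34, 1.32], [0.26, 2.42], [-1.36, 4.5], [0.01, 1.98], [-2.84, 2.84]. Speed limits (rad/s): [2.79, 2.79, 3.14, 3.14, 3.14, 3.14, 3.14].

## Interface

Orientations are given as a 3x3 rotation matrix whose columns are the frame's x, y, z axes.
In Python, from rig import manip, viewer, finish_job gives the robot as it stands.
- The arm moves only by the shell command python3 -m creep 'ROWS' [FORCE]. ROWS is JSON, one flat list of numbers, 7 for each row, row after row: the turn, a rotation vector about the tool's x, y, z in rad, then the shift along the tool's x, y, z in mm, then the finger opening in mm, from 0 to 85.4. A call has 1 to 8 rows; each row is the pose to reach, as a shift and turn from the pose commanded when the call began, along the tool's axes at that moment; what a row does not reach only later rows make up. A row lasts 1/12 s, in which the tool goes at most 41.7 mm and 7.16 degrees, less where a joint would pass 70% of its speed; a pose out of reach is approached as far as the arm can. A call with a gripper value outside its range is refused whole. The fingers move at their own pace and stop on an object; FORCE is the grip in N (left out, the last holds). Time passes only in rows, so rows that repeat a pose let the fingers close. It gives the time, the measured TCP pose, the force, the opening and the grip force at its end, in the units of the state.
- manip.get_obs(): the state, without advancing time (a new reading comes with each control period).
- viewer.snapshot(name): name is "scene" or "side" or "wrist"; returns the picture (384x512x3 uint8, red, green, blue); there is no depth.
- viewer.get_calibration(name): a dict with "camera_matrix" (3x3 intrinsics, pixels), "origin" and "attitude" of the camera in the world. Camera axes: x right, y up, looking along -z (the intrinsics and any distortion apply to the point x, -y, -z); pixel columns grow to the right and rows downward; lengths in m; the calibration is good to about 2 mm. A picture is of the moment at which its call begins: read the wrist's pose just before it. get_calibration takes no time and is no camera call; for the wrist camera it gives the pose at the moment of the call.
- finish_job(): hands the job in; it is judged then, once.
The state is a dict: "time_s": time; "qpos": joint angles; "joint_vel": joint speeds; "effort": joint torques, N m; "position": TCP position; "eef_rot": TCP orientation; "contact_force": force on the tool from outside, world axes, zero at the start; "moment": the same for the moment, N m; "gripper_width": finger opening in m; "grip_force": force on a finger pad.
Only numpy, scipy, OpenCV 4.12 (cv2) and the standard library are available. Lean on these libraries where they do the work, as an engineer would, in place of code of your own. Each camera call takes 0.05 s, during which the arm holds its last target. There are 200 camera calls.

## Task

Stand the beech round upright on the plywood drilling jig, between the red sliding jaw and the V-shaped fence, and let go of it. Then slide the jaw up until it presses the round home against both faces of the V, and keep pressing for a second with about 15 newtons: firmly enough to seat it, but the wood marks, so neither the jaw nor a face of the V may ever bear on it with more than 22 newtons. Leave the round seated, upright, with the jaw closed up against it, and do not disturb the offcut, the oil can or the hammer.

Things in the scene. Friction and masses are not known exactly. Their poses are not given: they have to be found in the camera images.
- dowel: Pale beech round, a plain upright cylinder 40 mm in diameter and 80 mm tall, about 70 g (varies), standing on the bench at the start. Origin: centre of its underside, z up along its axis; its yaw means nothing.
- jig: Fixed plywood jig board lying on the bench: 310 mm along its x, 140 mm along its y, 18 mm thick (the top is 18 mm over the bench). Origin: centre of its underside. Its +x points from the jaw towards the V-fence, along which the jaw slides. It cannot move.
- seat (a point): Point on the jig board's top, on its centre line, 90 mm +x of the jig's origin and 18 mm up: where the centre of the round's underside lies when the round bears on both faces of the V. Axes as the jig's. The V opens towards the jig's -x; its mouth (the tips of the two faces) is 11 mm -x of the seat, 40 mm either side of the centre line.
- fence_left: Left half of the V-fence (on the jig's +y side), fixed: pale wood faced with slippery white plastic, a straight upright face 56 mm long and 50 mm high above the board, at 45 degrees to the jig's x (the V is 90 degrees). Origin: inner corner of the V, on the board's top, 28.3 mm +x of the seat; its x runs along the face from the corner outwards, its y points into the V.
- fence_right: Right half of the V-fence (jig's -y side), the mirror image of the left. Origin: inner corner of the V; its x runs along the face from the corner outwards, its y points out of the V (away from the round).
- jaw_face (a point): Middle of the jaw's front face, 25 mm above the board's top. The jaw is a red block 60 mm long (jig x), 56 mm wide (jig y), 50 mm high above the board, with a flat, slippery white front face square to the jig's x, looking at the V. Axes as the jig's. When the round is home and the jaw touches it, this point is 20 mm -x of the seat.
- jaw_back (a point): Middle of the jaw's back face, 25 mm above the board's top, 60 mm -x of jaw_face: where fingers can push it. The board goes on behind it for at least 45 mm. The jaw can also be gripped across its 56 mm width from above.
- jaw (a joint): Travel of the jaw along the jig's +x, m: 0 fully open, 0.135 far stop, 0.120 when it just touches the seated round; starts at 0 to 0.03. Slides with 3 N of drag (plus 8 N per m/s), stays where left, no spring: the press on the round is the push on the jaw less 3 N. Round, jaw and V are all but rigid: once they meet the press grows only as the arm strains, so go slowly and by force.
- offcut: Bystander: upright wooden block 45 x 60 mm, 110 mm tall. Origin: centre of its underside.
- oil_can: Bystander: green can 66 mm in diameter, 100 mm tall. Origin: centre of its underside.
- hammer: Bystander: hammer 240 mm long lying on the bench. Origin near the middle of its underside; its x runs along the handle towards the head.
Mind the look-alikes: they are no part of the job. Of the things that look like the dowel, take the one that is farthest to the robot's right at the start.

How it is judged:
On the way, in this order (a step that is already met when the one before it is completed fails the run):
1. the round stands upright on the jig board between jaw and V, let go (angle between dowel's own z axis and vertical below 0.08 rad and z of dowel in the frame of jig between 0.015 and 0.022 m and x of dowel in the frame of jaw_face above 0.018 m and x of dowel in the frame of seat below 0.006 m and y of dowel in the frame of seat between -0.045 and 0.045 m and contact force between the fingers and dowel below 0.1 N), for 0.2 s.
2. the jaw presses the round against both faces of the V at once, with at least 10 N from the jaw and 6 N on each face, for 0.4 s, the fingers not touching the round (contact force between dowel and fence_left above 6 N and contact force between dowel and fence_right above 6 N and contact force between dowel and jaw above 10 N and contact force between the fingers and dowel below 0.1 N), for 0.4 s.
At the end, for the whole second after the job is handed in: The round stands upright (within 0.05 rad) and at rest with the centre of its underside within 3 mm of the seat, the jaw at 0.117 m or more (within 3 mm of touching it) (distance between dowel and seat below 0.003 m and angle between dowel's own z axis and vertical below 0.05 rad and value of joint jaw above 0.117 m and linear speed of dowel below 0.02 m/s).
It fails at once if the jaw bears on the round with more than 22 N (contact force between dowel and jaw above 22 N).
It fails at once if the round is pressed on a V face with more than 22 N (contact force between dowel and fence_left above 22 N or contact force between dowel and fence_right above 22 N).
It fails at once if the offcut is shifted by more than 30 mm or tipped (distance of offcut from where it was at the start of the episode above 0.03 m or angle between offcut's own z axis and vertical above 0.35 rad).
It fails at once if the oil can is shifted by more than 30 mm or tipped (distance of oil_can from where it was at the start of the episode above 0.03 m or angle between oil_can's own z axis and vertical above 0.35 rad).
It fails at once if the hammer is shifted by more than 30 mm (distance of hammer from where it was at the start of the episode above 0.03 m).
It also fails if it takes over 61 s, if anything falls off the work surface, if the arm or the gripper's body presses on something with over 40 N, if the wrist force passes 120 N, or if a joint passes its speed limit or range.

## Working session

There is one attempt and no reset: what is moved stays moved. The work goes in short steps, Python scripts to look and compute and a shell command to move; the robot and the scene stay as the last step left them, time stands still between calls to the robot, and variables do not carry over. Pictures are saved under pics/ and viewed, at most 10 in all, crops included, and the job is handed in when it is done.

```bash
mkdir -p pics; cat > h.py <<'E'
import numpy as np, cv2
from rig import manip, viewer, finish_job
def snap(n,f):
    im=viewer.snapshot(n); cv2.imwrite('pics/'+f,im[:,:,::-1]); return im
def ray(n,u,v,c=None):
    c=c or viewer.get_calibration(n); K=np.array(c['camera_matrix']); d=np.linalg.solve(K,[u,v,1.])
    R=np.array(c['attitude']); return np.array(c['origin']),R@[d[0],-d[1],-d[2]]
def atz(n,u,v,z,c=None):
    o,d=ray(n,u,v,c); return o+d*(z-o[2])/d[2]
def proj(n,P,c=None):
    c=c or viewer.get_calibration(n);K=np.array(c['camera_matrix'])
    p=np.array(c['attitude']).T@(np.array(P)-np.array(c['origin']))
    q=K@[p[0],-p[1],-p[2]]; return q[:2]/q[2]
def show(): 
    o=manip.get_obs()
    for k in ('time_s','qpos','position','eef_rot','contact_force','gripper_width','grip_force'): print(k,np.round(o[k],4).tolist())
E
python3 - <<'E'
from h import *
a=snap('scene','a.png');b=snap('side','b.png')
show()
for n in ('scene','side','wrist'):
    c=viewer.get_calibration(n);print(n,{k:np.round(v,3).tolist() if not isinstance(v,str) else v for k,v in c.items()})
E
```

```text
time_s 0.1
qpos [1.1925, 0.6158, -0.0126, 1.4248, 0.0081, 1.1034, -0.0404]
position [0.2238, -0.6095, 0.2382]
eef_rot [[0.9387, 0.3447, -0.0008], [0.3447, -0.9387, 0.0022], [-0.0, -0.0023, -1.0]]
contact_force [0.2135, 0.3359, -0.6948]
gripper_width 0.0855
grip_force 0.0
scene {'camera_matrix': [[469.946, 0.0, 253.522], [0.0, 469.946, 189.635], [0.0, 0.0, 1.0]], 'origin': [1.485, -0.342, 0.64], 'attitude': [[0.307, -0.509, 0.804], [0.952, 0.154, -0.266], [0.011, 0.847, 0.531]]}
side {'camera_matrix': [[386.089, 0.0, 254.9], [0.0, 386.089, 191.05], [0.0, 0.0, 1.0]], 'origin': [0.479, -0.752, 0.778], 'attitude': [[0.982, 0.132, -0.135], [-0.189, 0.695, -0.693], [0.003, 0.706, 0.708]]}
wrist {'camera_matrix': [[282.36, 0.0, 259.915], [0.0, 282.36, 188.695], [0.0, 0.0, 1.0]], 'origin': [0.288, -0.588, 0.373], 'attitude': [[0.344, 0.905, 0.249], [-0.939, 0.332, 0.089], [-0.002, -0.265, 0.964]]}
```

View pics/a.png

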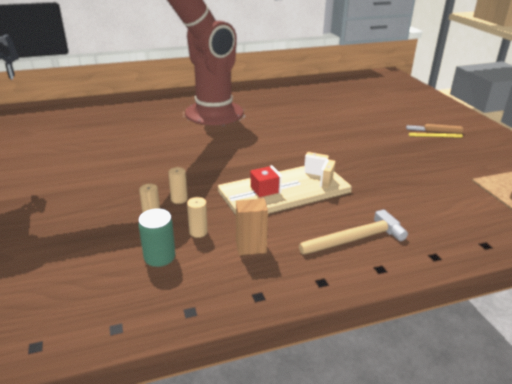

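View pics/b.png

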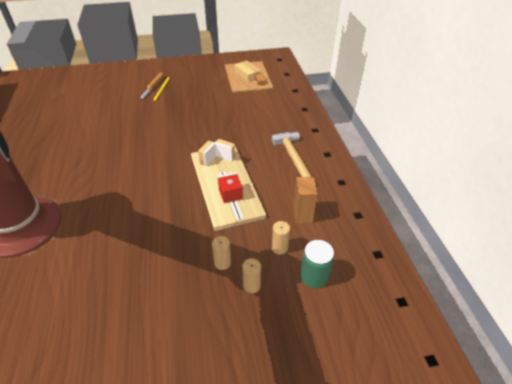

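Candidates for the dowel in the side view are (222,253), (252,276) and (281,238). In the scene view they are (178,185), (150,200) and (198,217). I'll compute which has the lowest y and enlarge that area along with the jig.

```bash
python3 - <<'E'
from h import *
for n,l in (('side',[(222,241),(252,264),(281.5,227)]),('scene',[(178,171),(149.5,188),(198,202)])):
    for u,v in l: print(n,u,v,atz(n,u,v,.08).round(3))
b=cv2.imread('pics/b.png');a=cv2.imread('pics/a.png')
A=cv2.resize(b[125:305,180:345],None,fx=3.3,fy=3.3,interpolation=cv2.INTER_CUBIC);cv2.imwrite('pics/c.png',A);print(A.shape)
B=cv2.resize(a[140:250,130:360],None,fx=3.4,fy=3.4,interpolation=cv2.INTER_CUBIC);cv2.imwrite('pics/d.png',B)
E
```

```text
side 222 241 [ 0.509 -0.211  0.08 ]
side 252 264 [ 0.564 -0.284  0.08 ]
side 281.5 227 [ 0.651 -0.196  0.08 ]
scene 178 171 [ 0.506 -0.209  0.08 ]
scene 149.5 188 [ 0.563 -0.283  0.08 ]
scene 198 202 [ 0.65  -0.191  0.08 ]
(594, 544, 3)
```

View pics/c.png

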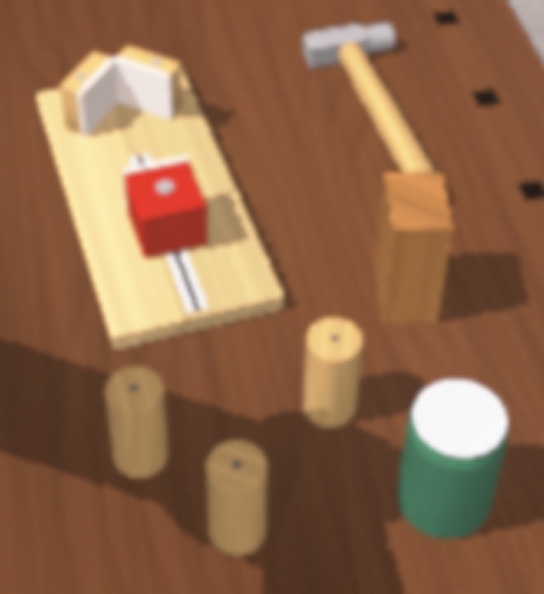

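View pics/d.png

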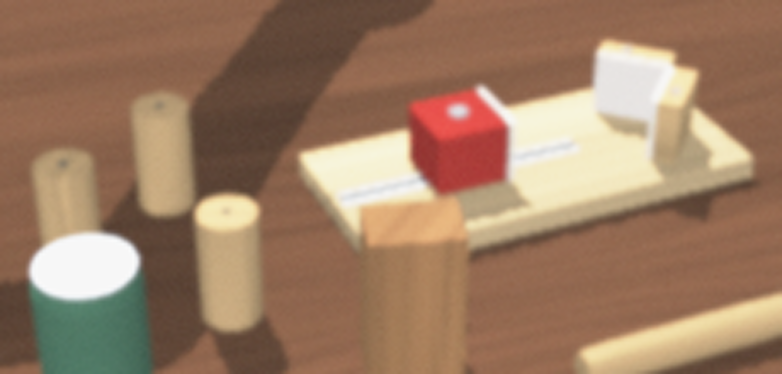

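Crop c: of the three rounds, the one at crop (237,500), side pixel (252,276), has the lowest y (-0.284), so it is the farthest to the robot's right. It is the target. The jig's corners, V and jaw are clearly visible.

```bash
cat > fit.py <<'E'
from h import *
from scipy.optimize import least_squares
s=lambda x,y:np.array([180+(x+.5)/3.3-.5,125+(y+.5)/3.3-.5]); a=lambda x,y:np.array([130+(x+.5)/3.4-.5,140+(y+.5)/3.4-.5])
t=.0396 # tip half width
pts=[('side',s(38,95),(.155,.07,.018)),('side',s(113,339),(-.155,.07,.018)),('side',s(284,299),(-.155,-.07,.018)),
('side',s(117,57),(.1183,0,.068)),('side',s(80,92),(.079,t,.068)),('side',s(176,85),(.079,-t,.068)),
('scene',a(301,157),(-.155,.07,.018)),('scene',a(751,157),(.155,-.07,.018))]
C={n:viewer.get_calibration(n) for n in('side','scene')}
def W(p,L): c,s_=np.cos(p[2]),np.sin(p[2]); return np.array([p[0]+c*L[0]-s_*L[1],p[1]+s_*L[0]+c*L[1],L[2]])
f=lambda p:np.concatenate([proj(n,W(p,L),C[n])-uv for n,uv,L in pts])
r=least_squares(f,[.55,.02,1.4],loss='soft_l1',f_scale=.7); p=r.x
print('jig',p.round(4)); print(f(p).reshape(-1,2).round(1).tolist())
print('seat',W(p,(.09,0,.018)).round(4))
def J(P): d=np.array(P[:2])-p[:2]; c,s_=np.cos(p[2]),np.sin(p[2]); return np.round([c*d[0]+s_*d[1],-s_*d[0]+c*d[1]],4)
for q in ((125,177),(188,163),(207,207),(143,221)): print('jawtop',J(atz('side',*s(*q),.068)))
for nm,n,uv,z in (('can','side',s(456,416),.1),('offcut','side',s(418,200),.11),('hammerend','side',s(420,170),.02),('can','scene',a(85,263),.1),('offcut','scene',a(415,222),.11)): print(nm,atz(n,*uv,z).round(3))
E
python3 fit.py
```

```text
jig [0.5493 0.0468 1.6824]
[[0.0, -0.7], [-0.1, -0.3], [0.3, -0.4], [-0.2, 0.9], [0.7, 0.9], [-1.8, -2.1], [-2.1, -0.4], [0.2, 0.9]]
seat [0.5393 0.1362 0.018 ]
jawtop [-0.0339  0.0282]
jawtop [-0.0328 -0.0253]
jawtop [-0.0871 -0.0261]
jawtop [-0.0874  0.0263]
can [ 0.707 -0.291  0.1  ]
offcut [ 0.736 -0.101  0.11 ]
hammerend [0.783 0.022 0.02 ]
can [ 0.708 -0.29   0.1  ]
offcut [ 0.737 -0.098  0.11 ]
```

The jig fit is consistent: residuals are about 1 px and the jaw comes out about 54 mm wide. I'll use tool x = jig +x (world 96.4°) for both the grasp and the placing. First I move above the dowel.

```bash
python3 -m creep '[0,0,-1.332,432,-189,40,85, 0,0,-1.332,432,-189,40,85, 0,0,-1.332,432,-189,40,85, 0,0,-1.332,432,-189,40,85, 0,0,-1.332,432,-189,40,85, 0,0,-1.332,432,-189,40,85, 0,0,-1.332,432,-189,40,85, 0,0,-1.332,432,-189,40,85]'
cat > go.py <<'E'
# python3 go.py x y z yawdeg : rel move in current tool axes
import sys; from h import *
from scipy.spatial.transform import Rotation as Ro
o=manip.get_obs(); R=np.array(o['eef_rot']); t=np.array([float(v) for v in sys.argv[1:4]]); y=np.radians(float(sys.argv[4]))
G=np.array([[np.cos(y),np.sin(y),0],[np.sin(y),-np.cos(y),0],[0,0,-1]])
print('turn',Ro.from_matrix(R.T@G).as_rotvec().round(4),'shift mm',(R.T@(t-o['position'])*1000).round(1),'t',o['time_s'],'F',np.round(o['contact_force'],2))
E
python3 go.py .564 -.284 .198 96.4
```

```text
time_s: 0.77
position: [0.4646, -0.3787, 0.2107]
eef_rot: [[0.211, 0.977, -0.001], [0.977, -0.211, 0.0], [0.0, -0.001, -1.0]]
contact_force: [1.4, 0.1, 0.4]
gripper_width: 0.0849
grip_force: 0.0
turn [-7.000e-04 -3.000e-04 -3.247e-01] shift mm [113.5  77.1  12.7] t 0.7667 F [1.41 0.1  0.37]
```

```bash
python3 -m creep '[0,0,-0.325,113,77,0,85, 0,0,-0.325,113,77,0,85, 0,0,-0.325,113,77,0,85, 0,0,-0.325,113,77,0,85, 0,0,-0.325,113,77,0,85, 0,0,-0.325,113,77,0,85]'
python3 - <<'E'
from h import *
import h
c=viewer.get_calibration('wrist'); im=snap('wrist','w1.png')
print(proj('wrist',[.564,-.284,.08],c)); 
import json;json.dump({k:np.array(v).tolist() for k,v in c.items() if k in('camera_matrix','origin','attitude')},open('w1.json','w'))
E
python3 go.py .564 -.284 .198 96.4
```

```text
time_s: 1.27
position: [0.5633, -0.2862, 0.2104]
eef_rot: [[-0.107, 0.994, -0.002], [0.994, 0.107, 0.0], [0.0, -0.002, -1.0]]
contact_force: [-0.0, -0.9, -0.1]
gripper_width: 0.0849
grip_force: 0.0
[260.31163165 179.38126999]
turn [-0.0024  0.0008 -0.0074] shift mm [ 3.9  2.2 12.5] t 1.3167 F [ 0.41 -1.14  0.07]
```

View pics/w1.png

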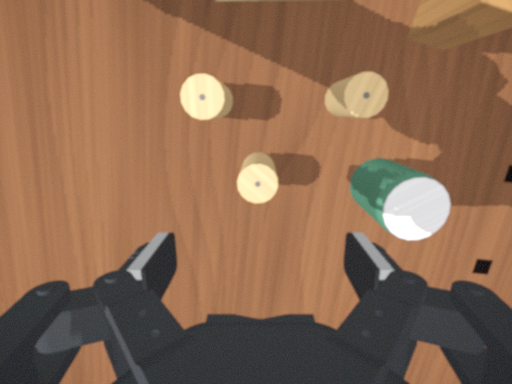

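The wrist view shows the dowel top at (258,184), very near the prediction, and the look-alikes at (203,97) and (366,95) are clear of the fingers. I'll refine the position and descend.

```bash
python3 - <<'E'
from h import *
import json
c=json.load(open('w1.json')); print(atz('wrist',258,184,.08,c))
E
python3 go.py .563 -.287 .036 96.4
```

```text
[ 0.56226511 -0.28880796  0.08      ]
turn [-0.0024  0.0008 -0.0074] shift mm [  1.1   1.3 174.5] t 1.3167 F [ 0.41 -1.14  0.07]
```

```bash
python3 -m creep '[0,0,-0.007,1,1,100,85, 0,0,-0.007,1,1,100,85, 0,0,-0.007,1,1,100,85, 0,0,-0.007,1,1,140,85, 0,0,-0.007,1,1,160,85, 0,0,-0.007,1,1,174,85, 0,0,-0.007,1,1,174,85, 0,0,-0.007,1,1,174,85]' 30
python3 -m creep '[0,0,0,0,0,0,30, 0,0,0,0,0,0,30, 0,0,0,0,0,0,30, 0,0,0,0,0,0,30, 0,0,0,0,0,0,30, 0,0,0,0,0,0,30, 0,0,0,0,0,0,30, 0,0,0,0,0,0,30]' 30
```

```text
time_s: 1.98
position: [0.5626, -0.2878, 0.0366]
eef_rot: [[-0.11, 0.994, -0.002], [0.994, 0.11, -0.001], [-0.0, -0.002, -1.0]]
contact_force: [0.3, 0.3, 0.2]
gripper_width: 0.0847
grip_force: 0.0
time_s: 2.65
position: [0.5649, -0.2862, 0.0385]
eef_rot: [[-0.113, 0.994, 0.001], [0.994, 0.113, -0.001], [-0.001, 0.001, -1.0]]
contact_force: [-1.3, -0.3, 6.2]
gripper_width: 0.0392
grip_force: 30.4
```

```bash
python3 -m creep '[0,0,0,0,0,-20,30, 0,0,0,0,0,-50,30, 0,0,0,0,0,-80,30, 0,0,0,0,0,-110,30, 0,0,0,0,0,-125,30, 0,0,0,0,0,-125,30, 0,0,0,0,0,-125,30]'
python3 go.py .5437 .0964 .1615 96.4
```

```text
time_s: 3.23
position: [0.5645, -0.2856, 0.1627]
eef_rot: [[-0.113, 0.994, 0.001], [0.994, 0.113, -0.001], [-0.001, 0.001, -1.0]]
contact_force: [-0.2, -0.0, -1.0]
gripper_width: 0.0392
grip_force: 30.4
turn [0.0011 0.0007 0.0015] shift mm [381.9  22.5   0.9] t 3.2333 F [-0.24 -0.   -0.96]
```

```bash
python3 -m creep '[0,0,0,30,2,0,30, 0,0,0,65,4,0,30, 0,0,0,100,6,0,30, 0,0,0,135,8,0,30, 0,0,0,170,10,0,30, 0,0,0,205,12,0,30, 0,0,0,240,14,0,30, 0,0,0,275,16,0,30]'
python3 go.py .5437 .0964 .1615 96.4
```

```text
time_s: 3.9
position: [0.5475, -0.0092, 0.1601]
eef_rot: [[-0.113, 0.994, -0.004], [0.994, 0.113, 0.0], [0.001, -0.004, -1.0]]
contact_force: [-0.5, 0.4, -0.8]
gripper_width: 0.0392
grip_force: 30.4
turn [-0.0042 -0.0005  0.0013] shift mm [105.3   8.1  -1.4] t 3.9 F [-0.46  0.42 -0.8 ]
```

```bash
python3 -m creep '[0,0,0,35,3,0,30, 0,0,0,65,5,0,30, 0,0,0,90,7,0,30, 0,0,0,104,8,0,30, 0,0,0,104,8,0,30, 0,0,0,104,8,0,30, 0,0,0,104,8,0,30]'
python3 go.py .5437 .0964 .1615 96.4
python3 - <<'E'
from h import *
c=viewer.get_calibration('wrist'); im=snap('wrist','w2.png')
p=[.5493,.0468,1.6824]
for L in ((.1183,0,.068),(.079,.0396,.068),(.079,-.0396,.068),(.155,.07,.018),(.155,-.07,.018),(-.0275,0,.068)):
    q=np.cos(p[2]),np.sin(p[2]); print(L,proj('wrist',[p[0]+q[0]*L[0]-q[1]*L[1],p[1]+q[1]*L[0]+q[0]*L[1],L[2]],c).round(1))
import json;json.dump({k:np.array(v).tolist() for k,v in c.items() if k in('camera_matrix','origin','attitude')},open('w2.json','w'))
E
```

```text
time_s: 4.48
position: [0.5449, 0.0914, 0.1609]
eef_rot: [[-0.111, 0.994, -0.003], [0.994, 0.111, -0.002], [-0.002, -0.003, -1.0]]
contact_force: [-0.0, -0.8, -1.5]
gripper_width: 0.0394
grip_force: 30.4
turn [-0.0027  0.0019 -0.0008] shift mm [ 5.1 -0.7 -0.6] t 4.4833 F [-0.01 -0.82 -1.45]
(0.1183, 0, 0.068) [258.4 100.1]
(0.079, 0.0396, 0.068) [209.3 151.3]
(0.079, -0.0396, 0.068) [307.7 151.2]
(0.155, 0.07, 0.018) [181.2  59.6]
(0.155, -0.07, 0.018) [336.2  59.3]
(-0.0275, 0, 0.068) [258.9 268.7]
```

View pics/w2.png

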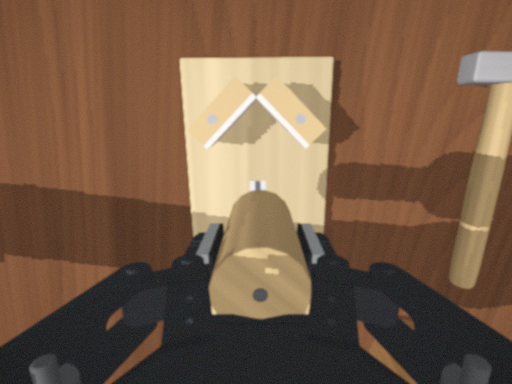

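The wrist view shows the V corner at (257,95), the tips at (206,148) and (308,147), and the dowel centred laterally at x≈259, short of the V mouth. Lowering.

```bash
python3 -m creep '[0,0,0,2,0,30,30, 0,0,0,2,0,60,30, 0,0,0,2,0,85,30, 0,0,0,2,0,95,30, 0,0,0,2,0,100,30, 0,0,0,2,0,102,30, 0,0,0,2,0,102,30]'
python3 -m creep '[0,0,0,0,0,1,30, 0,0,0,0,0,1,30, 0,0,0,0,0,1,30]'
```

```text
time_s: 5.12
position: [0.546, 0.0952, 0.0608]
eef_rot: [[-0.112, 0.994, 0.001], [0.994, 0.112, 0.0], [0.0, 0.001, -1.0]]
contact_force: [-0.1, -0.0, 0.1]
gripper_width: 0.0395
grip_force: 30.5
time_s: 5.37
position: [0.5459, 0.0958, 0.0602]
eef_rot: [[-0.113, 0.994, 0.002], [0.994, 0.113, 0.0], [0.0, 0.002, -1.0]]
contact_force: [0.3, -0.6, -1.0]
gripper_width: 0.0395
grip_force: 30.5
```

```bash
python3 -m creep '[0,0,0,0,0,1,30, 0,0,0,0,0,2,30, 0,0,0,0,0,2,30, 0,0,0,0,0,2,30]'; python3 -m creep '[0,0,0,0,0,1,30, 0,0,0,0,0,1,30, 0,0,0,0,0,1,30]'
```

```text
time_s: 5.7
position: [0.5452, 0.0956, 0.0572]
eef_rot: [[-0.113, 0.994, -0.0], [0.994, 0.113, -0.0], [0.0, -0.0, -1.0]]
contact_force: [-0.1, 0.2, -1.1]
gripper_width: 0.0393
grip_force: 30.5
time_s: 5.95
position: [0.5453, 0.0957, 0.0565]
eef_rot: [[-0.113, 0.994, 0.0], [0.994, 0.113, 0.0], [0.0, 0.0, -1.0]]
contact_force: [-0.3, 0.9, 2.9]
gripper_width: 0.0391
grip_force: 30.6
```

Contact is felt at the expected height, so I release and rise.

```bash
python3 -m creep '[0,0,0,0,0,0,60, 0,0,0,0,0,0,75, 0,0,0,0,0,0,80, 0,0,0,0,0,0,80, 0,0,0,0,0,0,80, 0,0,0,0,0,0,80]'; python3 -m creep '[0,0,0,0,0,-15,80, 0,0,0,0,0,-40,80, 0,0,0,0,0,-75,80, 0,0,0,0,0,-105,80, 0,0,0,0,0,-120,80, 0,0,0,0,0,-120,80]'
python3 - <<'E'
from h import *
im=snap('side','s2.png');im=cv2.imread('pics/s2.png');cv2.imwrite('pics/s2c.png',cv2.resize(im[110:250,160:300],None,fx=4,fy=4,interpolation=cv2.INTER_CUBIC))
E
```

```text
time_s: 6.45
position: [0.5452, 0.0956, 0.0561]
eef_rot: [[-0.113, 0.994, -0.0], [0.994, 0.113, 0.0], [0.0, -0.0, -1.0]]
contact_force: [-0.6, -0.9, 0.8]
gripper_width: 0.0802
grip_force: 0.0
time_s: 6.95
position: [0.5477, 0.0965, 0.1803]
eef_rot: [[-0.113, 0.994, 0.009], [0.994, 0.113, 0.002], [0.001, 0.009, -1.0]]
contact_force: [0.3, 1.0, 1.2]
gripper_width: 0.0799
grip_force: 0.0
```

View pics/s2c.png

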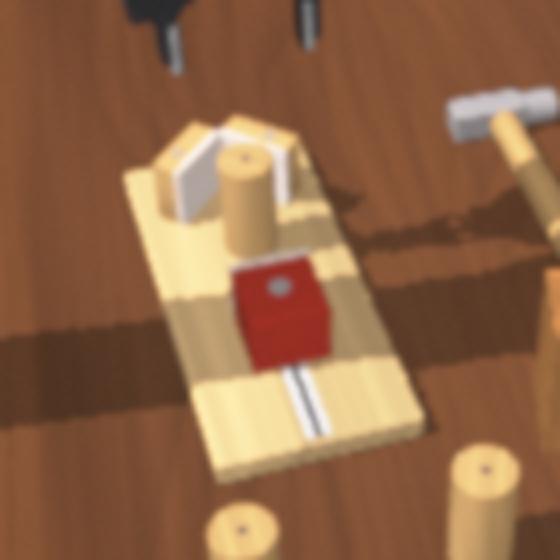

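The dowel stands upright at crop (247,195), between the V and the jaw. Next I close the fingers and go behind the jaw.

```bash
python3 go.py .5621 -.0675 .180 96.4; python3 -m creep '[0,0,0,-30,-1,0,0, 0,0,0,-65,-2,0,0, 0,0,0,-100,-3,0,0, 0,0,0,-135,-3,0,0, 0,0,0,-155,-3,0,0, 0,0,0,-165,-3,0,0, 0,0,0,-165,-3,0,0, 0,0,0,-165,-3,0,0]' 40
python3 go.py .5621 -.0675 .043 96.4
```

```text
turn [ 0.0045 -0.0004  0.0011] shift mm [-164.2   -2.7   -2. ] t 7.0 F [-0.25  0.3   0.32]
time_s: 7.67
position: [0.5602, -0.0673, 0.1752]
eef_rot: [[-0.114, 0.994, -0.002], [0.994, 0.114, 0.002], [0.002, -0.002, -1.0]]
contact_force: [-0.1, 0.7, 0.3]
gripper_width: -0.0
grip_force: 0.0
turn [-0.0017 -0.002   0.0021] shift mm [ -0.7   2.  132.2] t 7.6667 F [-0.09  0.73  0.29]
```

```bash
python3 -m creep '[0,0,0,0,2,30,0, 0,0,0,0,2,60,0, 0,0,0,0,2,90,0, 0,0,0,0,2,110,0, 0,0,0,0,2,125,0, 0,0,0,0,2,131,0, 0,0,0,0,2,131,0, 0,0,0,0,2,131,0]'
python3 -m creep '[0,0,0,2,0,0,0, 0,0,0,4,0,0,0, 0,0,0,6,0,0,0, 0,0,0,8,0,0,0, 0,0,0,10,0,0,0, 0,0,0,12,0,0,0, 0,0,0,14,0,0,0, 0,0,0,16,0,0,0]'
python3 go.py .5621 -.0675 .043 96.4
```

```text
time_s: 8.33
position: [0.5633, -0.0664, 0.0456]
eef_rot: [[-0.115, 0.993, 0.001], [0.993, 0.115, 0.001], [0.001, 0.001, -1.0]]
contact_force: [-0.4, -0.3, 0.8]
gripper_width: -0.0
grip_force: 0.0
time_s: 9.0
position: [0.561, -0.0523, 0.0452]
eef_rot: [[-0.113, 0.994, -0.0], [0.994, 0.113, 0.0], [0.0, 0.0, -1.0]]
contact_force: [-0.4, -0.1, -0.2]
gripper_width: -0.0001
grip_force: 0.0
turn [ 0.     -0.0001  0.0013] shift mm [-15.2  -0.6   2.2] t 9.0 F [-0.43 -0.09 -0.22]
```

```bash
python3 -m creep '[0,0,0,2,0,0,0, 0,0,0,4,0,0,0, 0,0,0,6,0,0,0, 0,0,0,8,0,0,0, 0,0,0,10,0,0,0, 0,0,0,12,0,0,0, 0,0,0,14,0,0,0, 0,0,0,16,0,0,0]'
python3 -m creep '[0,0,0,3,0,0,0, 0,0,0,6,0,0,0, 0,0,0,9,0,0,0, 0,0,0,12,0,0,0, 0,0,0,15,0,0,0, 0,0,0,18,0,0,0, 0,0,0,21,0,0,0, 0,0,0,24,0,0,0]'
python3 go.py .5493 .0468 .043 96.4
```

```text
time_s: 9.67
position: [0.5592, -0.0373, 0.0451]
eef_rot: [[-0.112, 0.994, -0.0], [0.994, 0.112, -0.001], [-0.001, -0.0, -1.0]]
contact_force: [-0.4, -3.4, -0.7]
gripper_width: -0.0002
grip_force: 1.6
time_s: 10.33
position: [0.5563, -0.0124, 0.0451]
eef_rot: [[-0.113, 0.994, -0.0], [0.994, 0.113, 0.0], [0.0, -0.0, -1.0]]
contact_force: [0.1, -3.0, -0.1]
gripper_width: -0.0001
grip_force: 1.6
turn [-0.0004 -0.0001  0.0014] shift mm [59.7 -0.3  2.1] t 10.3333 F [ 0.11 -2.99 -0.07]
```

```bash
python3 -m creep '[0,0,0,2.5,0,0,0, 0,0,0,5,0,0,0, 0,0,0,7.5,0,0,0, 0,0,0,10,0,0,0, 0,0,0,12.5,0,0,0, 0,0,0,15,0,0,0, 0,0,0,17.5,0,0,0, 0,0,0,20,0,0,0]'
python3 -m creep '[0,0,0,2,0,0,0, 0,0,0,4,0,0,0, 0,0,0,6,0,0,0, 0,0,0,8,0,0,0, 0,0,0,10,0,0,0, 0,0,0,12,0,0,0, 0,0,0,14,0,0,0, 0,0,0,16,0,0,0]'
python3 go.py .5493 .0468 .043 96.4
```

```text
time_s: 11.0
position: [0.554, 0.0072, 0.0451]
eef_rot: [[-0.113, 0.994, -0.001], [0.994, 0.113, -0.0], [-0.0, -0.001, -1.0]]
contact_force: [-0.8, -4.2, 0.7]
gripper_width: 0.0001
grip_force: 1.8
time_s: 11.67
position: [0.5521, 0.0231, 0.0451]
eef_rot: [[-0.113, 0.994, -0.001], [0.994, 0.113, -0.0], [-0.0, -0.001, -1.0]]
contact_force: [-1.0, -3.6, 1.1]
gripper_width: 0.0002
grip_force: 1.8
turn [-0.0007  0.      0.0013] shift mm [23.8 -0.1  2.1] t 11.6667 F [-1.   -3.57  1.05]
```

```bash
python3 -m creep '[0,0,0,1,0,0,0, 0,0,0,2,0,0,0, 0,0,0,3,0,0,0, 0,0,0,4,0,0,0, 0,0,0,5,0,0,0, 0,0,0,6,0,0,0, 0,0,0,7,0,0,0, 0,0,0,8,0,0,0]'
python3 - <<'E'
from h import *
im=snap('side','s3.png');im=cv2.imread('pics/s3.png');cv2.imwrite('pics/s3c.png',cv2.resize(im[110:250,160:300],None,fx=4,fy=4,interpolation=cv2.INTER_CUBIC))
E
```

```text
time_s: 12.33
position: [0.5514, 0.031, 0.0451]
eef_rot: [[-0.113, 0.994, -0.0], [0.994, 0.113, -0.0], [-0.0, -0.0, -1.0]]
contact_force: [-1.4, -4.2, 0.8]
gripper_width: 0.0001
grip_force: 1.7
```

View pics/s3c.png

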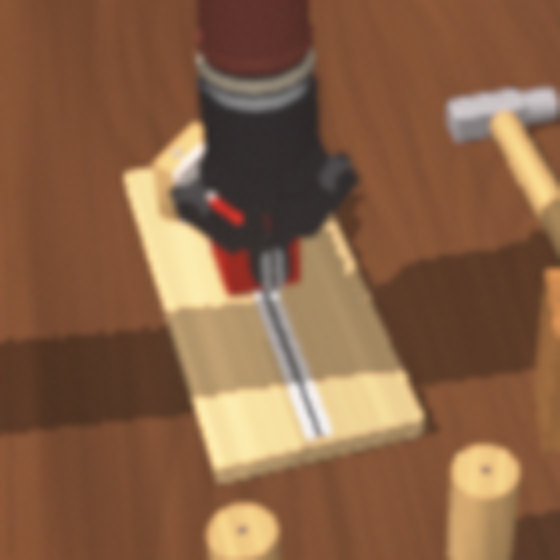

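The arm hides the dowel in this view, but the push stays at drag level. I continue slowly by force.

```bash
python3 -m creep '[0,0,0,1,0,0,0, 0,0,0,2,0,0,0, 0,0,0,3,0,0,0, 0,0,0,4,0,0,0, 0,0,0,5,0,0,0, 0,0,0,5.5,0,0,0, 0,0,0,6,0,0,0, 0,0,0,6.5,0,0,0]'
python3 -m creep '[0,0,0,0.4,0,0,0, 0,0,0,0.8,0,0,0, 0,0,0,1.2,0,0,0, 0,0,0,1.6,0,0,0, 0,0,0,2,0,0,0, 0,0,0,2.4,0,0,0]'
```

```text
time_s: 13.05
position: [0.5508, 0.0375, 0.0451]
eef_rot: [[-0.113, 0.994, -0.0], [0.994, 0.113, 0.0], [0.0, -0.0, -1.0]]
contact_force: [-2.1, -3.6, -0.5]
gripper_width: 0.0003
grip_force: 1.7
time_s: 13.55
position: [0.5505, 0.0398, 0.0451]
eef_rot: [[-0.113, 0.994, -0.0], [0.994, 0.113, 0.0], [0.0, -0.0, -1.0]]
contact_force: [-2.2, -3.0, -0.7]
gripper_width: 0.0002
grip_force: 1.7
```

```bash
python3 -m creep '[0,0,0,0.4,0,0,0, 0,0,0,0.8,0,0,0, 0,0,0,1.2,0,0,0, 0,0,0,1.6,0,0,0, 0,0,0,2,0,0,0]'; python3 go.py .5493 .0468 .043 96.4
```

```text
time_s: 13.97
position: [0.5503, 0.0418, 0.0451]
eef_rot: [[-0.113, 0.994, -0.0], [0.994, 0.113, 0.0], [0.0, -0.0, -1.0]]
contact_force: [-1.1, -3.3, -0.8]
gripper_width: 0.0
grip_force: 1.7
turn [-0.0001 -0.0001  0.0013] shift mm [ 5.1 -0.4  2.1] t 13.9667 F [-1.07 -3.3  -0.77]
```

```bash
python3 -m creep '[0,0,0,0.4,0,0,0, 0,0,0,0.8,0,0,0, 0,0,0,1.2,0,0,0, 0,0,0,1.6,0,0,0, 0,0,0,2,0,0,0]'
```

```text
time_s: 14.38
position: [0.5501, 0.0438, 0.0451]
eef_rot: [[-0.113, 0.994, -0.0], [0.994, 0.113, 0.0], [0.0, -0.0, -1.0]]
contact_force: [-1.2, -3.9, -1.1]
gripper_width: -0.0001
grip_force: 1.7
```

```bash
python3 -m creep '[0,0,0,0.4,0,0,0, 0,0,0,0.8,0,0,0, 0,0,0,1.2,0,0,0, 0,0,0,1.6,0,0,0]'
```

```text
time_s: 14.72
position: [0.5499, 0.0454, 0.0452]
eef_rot: [[-0.113, 0.994, -0.0], [0.994, 0.113, 0.0], [0.0, -0.0, -1.0]]
contact_force: [-2.3, -4.1, -0.6]
gripper_width: 0.0002
grip_force: 1.7
```

```bash
python3 -m creep '[0,0,0,0.4,0,0,0, 0,0,0,0.8,0,0,0, 0,0,0,1.2,0,0,0, 0,0,0,1.6,0,0,0]'
```

```text
time_s: 15.05
position: [0.5498, 0.0463, 0.0452]
eef_rot: [[-0.112, 0.994, -0.0], [0.994, 0.112, -0.001], [-0.001, -0.0, -1.0]]
contact_force: [-1.4, -5.5, -0.6]
gripper_width: 0.0
grip_force: 2.2
```

```bash
python3 -m creep '[0,0,0,0.3,0,0,0, 0,0,0,0.6,0,0,0, 0,0,0,0.9,0,0,0, 0,0,0,1.2,0,0,0]'
```

```text
time_s: 15.38
position: [0.5496, 0.0475, 0.0452]
eef_rot: [[-0.112, 0.994, -0.0], [0.994, 0.112, -0.001], [-0.001, -0.0, -1.0]]
contact_force: [-1.9, -4.6, -0.5]
gripper_width: -0.0001
grip_force: 2.2
```

```bash
python3 -m creep '[0,0,0,0.3,0,0,0, 0,0,0,0.6,0,0,0, 0,0,0,0.9,0,0,0]'
```

```text
time_s: 15.63
position: [0.5495, 0.0484, 0.0452]
eef_rot: [[-0.112, 0.994, -0.0], [0.994, 0.112, -0.001], [-0.001, -0.0, -1.0]]
contact_force: [-1.6, -4.8, -0.5]
gripper_width: -0.0001
grip_force: 2.2
```

```bash
python3 -m creep '[0,0,0,0.3,0,0,0, 0,0,0,0.6,0,0,0, 0,0,0,0.9,0,0,0]'
```

```text
time_s: 15.88
position: [0.5494, 0.0493, 0.0452]
eef_rot: [[-0.112, 0.994, -0.0], [0.994, 0.112, -0.001], [-0.001, -0.0, -1.0]]
contact_force: [-1.2, -3.9, -1.1]
gripper_width: -0.0001
grip_force: 2.2
```

```bash
python3 -m creep '[0,0,0,0.3,0,0,0, 0,0,0,0.6,0,0,0, 0,0,0,0.9,0,0,0]'
```

```text
time_s: 16.13
position: [0.5494, 0.0498, 0.0452]
eef_rot: [[-0.112, 0.994, -0.0], [0.994, 0.112, -0.001], [-0.001, -0.0, -1.0]]
contact_force: [-2.5, -5.2, -0.7]
gripper_width: -0.0
grip_force: 2.7
```

```bash
python3 -m creep '[0,0,0,0.3,0,0,0, 0,0,0,0.6,0,0,0, 0,0,0,0.9,0,0,0]'
```

```text
time_s: 16.38
position: [0.5494, 0.0498, 0.0452]
eef_rot: [[-0.111, 0.994, -0.0], [0.994, 0.111, -0.002], [-0.002, -0.0, -1.0]]
contact_force: [-0.8, -6.2, -0.8]
gripper_width: 0.0003
grip_force: 3.3
```

The round is home: TCP y has stopped at 0.0498 and the force is rising at about 1.5 N/mm. I step up towards 18 N on the jaw.

```bash
python3 -m creep '[0,0,0,0.5,0,0,0, 0,0,0,1,0,0,0, 0,0,0,1.5,0,0,0, 0,0,0,2,0,0,0]'
```

```text
time_s: 16.72
position: [0.5494, 0.0499, 0.0452]
eef_rot: [[-0.11, 0.994, -0.0], [0.994, 0.11, -0.005], [-0.005, -0.001, -1.0]]
contact_force: [-0.8, -9.1, 0.6]
gripper_width: 0.0003
grip_force: 4.8
```

```bash
python3 -m creep '[0,0,0,0.5,0,0,0, 0,0,0,1,0,0,0, 0,0,0,1.5,0,0,0, 0,0,0,2,0,0,0]'
```

```text
time_s: 17.05
position: [0.5493, 0.0499, 0.0452]
eef_rot: [[-0.109, 0.994, -0.0], [0.994, 0.109, -0.007], [-0.007, -0.001, -1.0]]
contact_force: [-0.4, -12.9, 0.3]
gripper_width: 0.0001
grip_force: 6.2
```

```bash
python3 -m creep '[0,0,0,0.5,0,0,0, 0,0,0,1,0,0,0, 0,0,0,1.5,0,0,0, 0,0,0,2,0,0,0, 0,0,0,2,0,0,0]'
```

```text
time_s: 17.47
position: [0.5493, 0.0499, 0.0453]
eef_rot: [[-0.107, 0.994, -0.0], [0.994, 0.107, -0.01], [-0.01, -0.001, -1.0]]
contact_force: [-1.4, -14.3, 0.9]
gripper_width: 0.0001
grip_force: 7.2
```

```bash
python3 go.py .5493 .0468 .043 96.4; python3 -m creep '[0,0,0,0.5,0,0,0, 0,0,0,1,0,0,0, 0,0,0,1,0,0,0, 0,0,0,1,0,0,0]';  python3 go.py .5493 .0468 .043 96.4
```

```text
turn [-0.0014  0.0097 -0.0045] shift mm [-3.1 -0.3  2.3] t 17.4667 F [ -1.42 -14.31   0.91]
time_s: 17.8
position: [0.5493, 0.0499, 0.0453]
eef_rot: [[-0.106, 0.994, -0.0], [0.994, 0.106, -0.011], [-0.011, -0.001, -1.0]]
contact_force: [-0.5, -15.0, 0.6]
gripper_width: -0.0001
grip_force: 7.9
turn [-0.0014  0.0109 -0.0053] shift mm [-3.1 -0.3  2.3] t 17.8 F [ -0.51 -15.02   0.57]
```

```bash
python3 -m creep '[0,0,0,0.5,0,0,0, 0,0,0,1,0,0,0, 0,0,0,1.4,0,0,0, 0,0,0,1.4,0,0,0, 0,0,0,1.4,0,0,0, 0,0,0,1.4,0,0,0, 0,0,0,1.4,0,0,0, 0,0,0,1.4,0,0,0]'; python3 -m creep '[0,0,0,0,0,0,0, 0,0,0,0,0,0,0, 0,0,0,0,0,0,0, 0,0,0,0,0,0,0, 0,0,0,0,0,0,0, 0,0,0,0,0,0,0, 0,0,0,0,0,0,0, 0,0,0,0,0,0,0]'
```

```text
time_s: 18.47
position: [0.5492, 0.0499, 0.0453]
eef_rot: [[-0.105, 0.994, -0.0], [0.994, 0.105, -0.013], [-0.013, -0.002, -1.0]]
contact_force: [0.1, -16.9, 2.3]
gripper_width: -0.0001
grip_force: 8.8
time_s: 19.13
position: [0.5493, 0.0499, 0.0453]
eef_rot: [[-0.105, 0.994, -0.0], [0.994, 0.105, -0.013], [-0.013, -0.002, -1.0]]
contact_force: [-0.1, -19.1, 1.2]
gripper_width: 0.0001
grip_force: 8.8
```

The push is about 18 N, so about 15 N of press. I hold a bit more, then back off gently along -x.

```bash
python3 -m creep '[0,0,0,0,0,0,0, 0,0,0,0,0,0,0, 0,0,0,0,0,0,0, 0,0,0,0,0,0,0, 0,0,0,0,0,0,0, 0,0,0,0,0,0,0, 0,0,0,0,0,0,0]'; python3 -m creep '[0,0,0,-2,0,0,0, 0,0,0,-4,0,0,0, 0,0,0,-7,0,0,0, 0,0,0,-10,0,0,0, 0,0,0,-15,0,0,0, 0,0,0,-22,0,0,0, 0,0,0,-30,0,0,0, 0,0,0,-40,0,0,0]'; python3 -m creep '[0,0,0,0,0,-25,0, 0,0,0,0,0,-60,0, 0,0,0,-30,0,-95,0, 0,0,0,-65,0,-110,0, 0,0,0,-100,0,-110,0, 0,0,0,-130,0,-110,0, 0,0,0,-150,0,-110,0, 0,0,0,-150,0,-110,0]'
python3 - <<'E'
from h import *
im=snap('scene','a4.png');im=cv2.imread('pics/a4.png');cv2.imwrite('pics/a4c.png',cv2.resize(im[120:260,130:420],None,fx=2.7,fy=2.7,interpolation=cv2.INTER_CUBIC))
E
```

```text
time_s: 19.72
position: [0.5493, 0.0499, 0.0453]
eef_rot: [[-0.105, 0.994, -0.0], [0.994, 0.105, -0.013], [-0.013, -0.002, -1.0]]
contact_force: [0.0, -18.4, 1.8]
gripper_width: 0.0
grip_force: 8.8
time_s: 20.38
position: [0.5536, 0.0212, 0.0455]
eef_rot: [[-0.115, 0.993, 0.002], [0.993, 0.115, 0.002], [0.002, 0.002, -1.0]]
contact_force: [1.0, 0.7, 0.4]
gripper_width: 0.0002
grip_force: 0.0
time_s: 21.05
position: [0.5695, -0.1372, 0.155]
eef_rot: [[-0.102, 0.995, 0.001], [0.995, 0.102, -0.005], [-0.005, 0.0, -1.0]]
contact_force: [-0.4, -0.5, -0.4]
gripper_width: -0.0001
grip_force: 0.0
```

View pics/a4c.png

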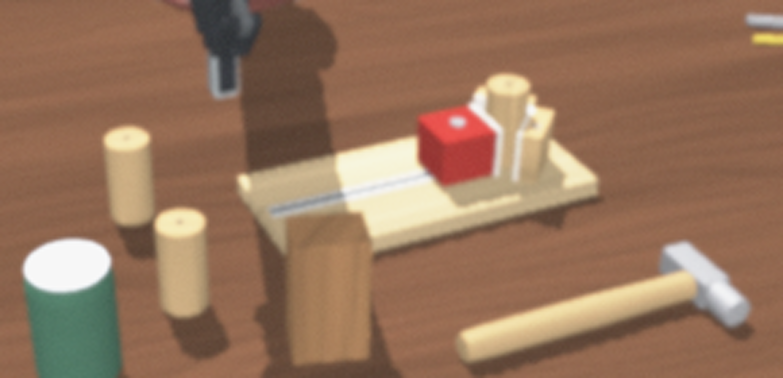

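The round (crop (508,125)) stands upright in the V with the jaw (458,145) closed against it, and the bystanders have not moved. Handing in.

```bash
python3 -c "
from h import *
print(finish_job())"
```

```text
the job is handed in; nothing more can be done
None
```

The job is handed in, with no verdict returned: the round was pressed home at about 15 N (estimated from wrist force) for over a second, and the last picture shows it upright in the V with the jaw closed on it and the offcut, oil can and hammer apparently unmoved.

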